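# Sort the full from the empty medicine cartons

### The job

Clear up the bedside medicine: the orange and the blue cartons look the same whether they still hold a glass bottle or are empty, so lift each one and feel its weight. Set every carton that holds a bottle down gently, standing upright in a compartment of the caddy of its own colour, and put every empty carton, whichever colour, into the grey waste basket. Leave the other things on the table where they are.

Things in the scene. Friction and masses are not known exactly. Their poses are not given: they have to be found in the camera images.
- carton_orange_1: closed opaque carton, 46 x 46 mm, 90 mm tall, off-white with orange top and bands. Origin: centre of its underside; z up, x and y square to its sides. Starts standing on the table at any yaw. Empty (20 to 32 g) or with a glass bottle inside (220 to 340 g in all; the bottle has 2 mm play sideways, 4 mm above). Which cartons are full changes every time; only the weight tells
- carton_orange_1_mid (a point): the middle of that carton, 45 mm above its origin along its z
- carton_orange_2: closed opaque carton, 46 x 46 mm, 90 mm tall, off-white with orange top and bands. Origin: centre of its underside; z up, x and y square to its sides. Starts standing on the table at any yaw. Empty (20 to 32 g) or with a glass bottle inside (220 to 340 g in all; the bottle has 2 mm play sideways, 4 mm above). Which cartons are full changes every time; only the weight tells
- carton_orange_2_mid (a point): the middle of that carton, 45 mm above its origin along its z
- carton_blue_1: closed opaque carton, 46 x 46 mm, 90 mm tall, off-white with blue top and bands. Origin: centre of its underside; z up, x and y square to its sides. Starts standing on the table at any yaw. Empty (20 to 32 g) or with a glass bottle inside (220 to 340 g in all; the bottle has 2 mm play sideways, 4 mm above). Which cartons are full changes every time; only the weight tells
- carton_blue_1_mid (a point): the middle of that carton, 45 mm above its origin along its z
- carton_blue_2: closed opaque carton, 46 x 46 mm, 90 mm tall, off-white with blue top and bands. Origin: centre of its underside; z up, x and y square to its sides. Starts standing on the table at any yaw. Empty (20 to 32 g) or with a glass bottle inside (220 to 340 g in all; the bottle has 2 mm play sideways, 4 mm above). Which cartons are full changes every time; only the weight tells
- carton_blue_2_mid (a point): the middle of that carton, 45 mm above its origin along its z
- caddy_orange: orange plastic caddy, fixed to the table: an open tray 70 mm (its x) by 135 mm (its y), 40 mm high, walls and floor 5 mm, a cross wall in the middle making two square compartments of 60 x 60 mm side by side along its y. Origin at the centre of its underside
- caddy_orange_cell_1 (a point): centre of the inner floor (5 mm above the table) of the orange caddy's compartment on its +y side, 32.5 mm from the caddy's centre
- caddy_orange_cell_2 (a point): centre of the inner floor (5 mm above the table) of the orange caddy's compartment on its -y side, 32.5 mm from the caddy's centre
- caddy_blue: blue plastic caddy, fixed to the table: an open tray 70 mm (its x) by 135 mm (its y), 40 mm high, walls and floor 5 mm, a cross wall in the middle making two square compartments of 60 x 60 mm side by side along its y. Origin at the centre of its underside
- caddy_blue_cell_1 (a point): centre of the inner floor (5 mm above the table) of the blue caddy's compartment on its +y side, 32.5 mm from the caddy's centre
- caddy_blue_cell_2 (a point): centre of the inner floor (5 mm above the table) of the blue caddy's compartment on its -y side, 32.5 mm from the caddy's centre
- basket: grey open-topped waste basket, fixed to the table: 140 mm (its x) by 160 mm (its y), 100 mm high, walls 4 mm. Origin at the centre of its underside
- first_aid_box: bystander: white first-aid box with a green cross, fixed, 120 x 140 mm, 50 mm high; it, the basket and the two caddies trade places. Origin at the centre of its underside
- pill_bottle: bystander, to be left alone: amber pill bottle with white cap and label, standing among the cartons, 46 mm diameter, 82 mm tall; origin at the centre of its underside
- tumbler: bystander, to be left alone: empty clear glass tumbler beyond the cartons, 76 mm across the rim, 95 mm tall; origin at the centre of its underside
- loose_cap: bystander, to be left alone: white bottle cap, 46 mm diameter, 16 mm high, lying beyond the cartons; origin at the centre of its underside
- spoon: bystander, to be left alone: spoon 150 mm long with a steel bowl and an orange-brown handle, lying at the back of the table; origin on its underside

How it is judged:
By the outcome, as a careful person would: the job done as asked, in the order asked, and still so for the second after the job is handed in, with the robot touching nothing.
It also fails if it takes over 72 s, if anything falls off the work surface, if the arm or the gripper's body presses on something with over 40 N, if the wrist force passes 120 N, or if a joint passes its speed limit or range.

### The arm

A 6-joint arm with a two-finger parallel gripper is mounted at the origin on the work surface. World frame = base frame: x ahead of the robot, y to its left, z up, the work surface at z = 0. Lengths are in m, angles in rad, forces in N, time in s.
With the tool pointing down it reaches from about 0.35 to 0.775 m from the base axis. Payload 7.3 kg.
Tool frame: the origin (TCP) lies at the very end of the fingers, on their centre line; the grasp point (between the pads) lies 19 mm behind it; z points along the fingers, y is the line along which they close (so a half turn about z gives the same grasp; the last joint's range is limited). The gripper opens to 92 mm and grips with 3 to 60 N. Pads are 19 mm wide; open, the fingers measure 130 mm over their backs; the gripper's body (75 mm by 190 mm) begins 47 mm behind the grasp point.
Start: joints at [1.152, 0.342, 1.524, -0, 1.275, -0.146], TCP at [0.141, 0.506, 0.227] pointing down, gripper open.
Joint ranges: [-2.53, 2.53], [-0.77, 2.02], [0.04, 2.7], [-1, 4.14], [0.28, 2.66], [-3.11, 3.11]. Speed limits (rad/s): [2.57, 2.57, 3.14, 3.14, 3.14, 3.14].

### API

Orientations are given as [roll, pitch, yaw] about the fixed x, y, z axes, in that order (R = Rz(yaw) Ry(pitch) Rx(roll)).
In Python, from cell import telemetry, eyes, job gives the robot as it stands.
- The arm moves only by the tool apply_moves, never from a script. Its arguments are lists of equal length, an entry for each row: "delta_pos": the shift along the world's x, y, z each as a share of 0.4 m, from -1 to 1, a list of three; "dr": the turn, a rotation vector about the world's x, y, z each as a share of 0.5 rad, from -1 to 1, a list of three; "jaw": the opening, from 0 (shut) to 1 (fully open). A call has 1 to 8 rows; each row is the pose to reach, as a shift and turn from the pose commanded when the call began; what a row does not reach only later rows make up. A row lasts 1/12 s, in which the tool goes at most 41.7 mm and 7.16 degrees, less where a joint would pass 70% of its speed; a pose out of reach is approached as far as the arm can. A call with a number of a shift or a turn outside -1 to 1 is refused whole. A call with a gripper value outside its range is refused whole. The fingers move at their own pace and stop on an object; "force" is the grip in N (left out, the last holds). Time passes only in rows, so rows that repeat a pose let the fingers close. It gives the time, the measured TCP pose, the force, the opening and the grip force at its end, in the units of the state.
- telemetry.observe(): the state, without advancing time (a new reading comes with each control period).
- eyes.read_camera(name): name is "scene" or "top" or "wrist"; returns the picture (480x640x3 uint8, red, green, blue); there is no depth.
- eyes.camera_model(name): a dict with "vertical_fov" (degrees; the focal length in pixels is half the picture's height over the tangent of half this angle, whatever the lens; pixels are square), "cx", "cy" (the principal point, pixels), "rvec" (rotation vector, rad) and "tvec" (3), from world to camera coordinates, as OpenCV has them; the wrist camera has in their place "hand_eye" (4x4, takes a point from camera to tool coordinates, whose origin is the TCP and whose axes are the flange's). Camera axes: x right, y down, z forward; pixel columns grow to the right and rows downward; lengths in m; the calibration is good to about 2 mm. The wrist camera is an equidistant fisheye: a pixel r from the principal point sees the ray r / f radians off the axis. A picture is of the moment at which its call begins: read the wrist's pose just before it. camera_model takes no time and is no camera call.
- job.hand_in(): hands the job in; it is judged then, once.
The state is a dict: "time": time; "qpos": joint angles; "qvel": joint speeds; "joint_efforts": joint torques, N m; "tool_pos": TCP position; "tool_rot": TCP orientation; "contact_force": force on the tool from outside, world axes, zero at the start; "torque": the same for the moment, N m; "opening": finger opening in m; "grip_force": force on a finger pad.
Only numpy, scipy, OpenCV 4.12 (cv2) and the standard library are available. Lean on these libraries where they do the work, as an engineer would, in place of code of your own. Each camera call takes 0.05 s, during which the arm holds its last target. There are 200 camera calls.

## Working session

There is one attempt and no reset: what is moved stays moved. The work goes in short steps, Python scripts to look and compute and a tool call to move; the robot and the scene stay as the last step left them, time stands still between calls to the robot, and variables do not carry over. Pictures are saved under pics/ and viewed, at most 10 in all, crops included, and the job is handed in when it is done.

Besides the shell and the picture viewer there is one more tool, called after "Call:" as name(argument=value, ...) on one line, values as JSON. apply_moves: Moves the arm, as the interface text tells. Its arguments: {"type":"object","properties":{"delta_pos":{"type":"array"},"dr":{"type":"array"},"jaw":{"type":"array"},"force":{"type":"number"}},"required":["delta_pos","dr","jaw"]}

```bash
ls; mkdir -p pics; python3 - <<'E'
from cell import telemetry, eyes
import cv2
for n in ("top","scene"):
    im=eyes.read_camera(n); cv2.imwrite(f"pics/{n}0.png",im[:,:,::-1]); print(n,eyes.camera_model(n))
print(eyes.camera_model("wrist")); print(telemetry.observe())
E
```

```text
pics
top {'vertical_fov': 48.72195468885556, 'cx': 322.2759299992175, 'cy': 241.86576500113057, 'rvec': array([ 2.14937608, -2.19734546,  0.09816086]), 'tvec': array([0.00792249, 0.58901077, 1.28740836])}
scene {'vertical_fov': 43.89999691145731, 'cx': 313.7896742326369, 'cy': 246.77518047823543, 'rvec': array([ 1.83078895,  1.6258913 , -0.68050802]), 'tvec': array([-0.06565061, -0.35427082,  1.55203371])}
{'vertical_fov': 65.70646984690485, 'cx': 319.3053007493115, 'cy': 242.62128271835164, 'hand_eye': array([[ 6.84461793e-04, -9.69186764e-01, -2.46326100e-01,
         6.62437686e-02],
       [ 9.99999291e-01,  4.23277712e-04,  1.11326470e-03,
         2.14205569e-04],
       [-9.74697061e-04, -2.46326688e-01,  9.69186366e-01,
        -1.58439762e-01],
       [ 0.00000000e+00,  0.00000000e+00,  0.00000000e+00,
         1.00000000e+00]])}
{'time': 0.1, 'qpos': array([ 1.15201319e+00,  3.42653891e-01,  1.52493727e+00,  2.65316592e-05,
        1.27539852e+00, -1.46043236e-01]), 'qvel': array([-0.00013832, -0.00182639, -0.00414442, -0.00166891, -0.0010359 ,
       -0.00028133]), 'joint_efforts': array([ 6.09530689e-04, -4.32011354e+01, -2.44689882e+01,  7.18527683e-02,
        5.27181511e-02, -7.04833201e-05]), 'tool_pos': array([0.14126063, 0.5052553 , 0.22610852]), 'tool_rot': array([-3.14021420e+00, -2.28402503e-04,  2.86884486e+00]), 'contact_force': array([ 0.48086408,  0.11308729, -0.78355619]), 'torque': array([-0.06313048, -0.02648476,  0.02845762]), 'grip_force': 0.0, 'opening': 0.09216142518782845}
```

View pics/top0.png

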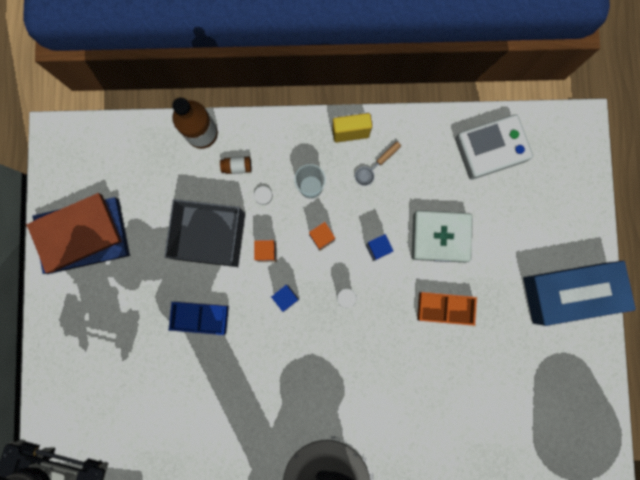

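View pics/scene0.png

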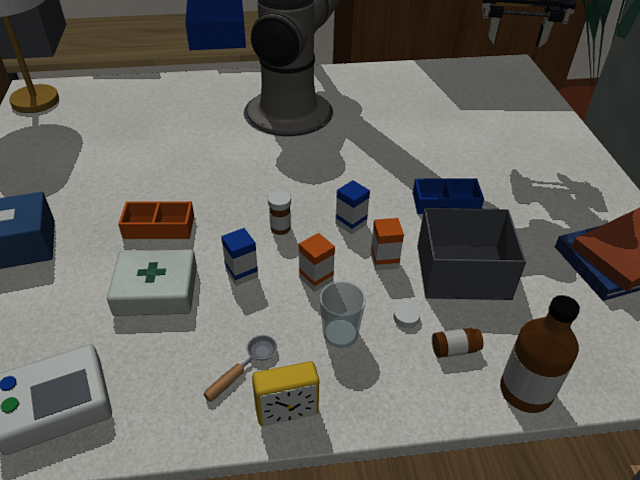

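The top view shows orange cartons at (264,250) and (321,236), blue cartons at (285,298) and (379,247), and the pill bottle at (345,297). The blue caddy is at (198,318), the orange caddy at (447,308) and the basket at (205,233). The scene view agrees. Next I'll measure them.

```bash
cat > h.py <<'E'
import numpy as np, cv2
from cell import telemetry, eyes
def K(m): 
    f=240/np.tan(np.radians(m["vertical_fov"])/2); return np.array([[f,0,m["cx"]],[0,f,m["cy"]],[0,0,1]])
def ray(name,uv,z):
    m=eyes.camera_model(name); R=cv2.Rodrigues(m["rvec"])[0]; t=m["tvec"]
    C=-R.T@t; d=(R.T@np.linalg.inv(K(m))@np.c_[uv,np.ones(len(uv))].T).T
    return (C+d*((z-C[2])/d[:,2])[:,None])[:,:2]
def rect(pts):
    (c,s,a)=cv2.minAreaRect((pts*1000).astype(np.float32)); return np.round(c,1),np.round(s,1),round(a,1)
E
python3 - <<'E'
from h import *
im=cv2.imread("pics/top0.png"); hsv=cv2.cvtColor(im,cv2.COLOR_BGR2HSV)
m=eyes.camera_model("top"); print("cam",-cv2.Rodrigues(m["rvec"])[0].T@m["tvec"])
roi=np.zeros(im.shape[:2],np.uint8); roi[180:345,155:490]=255
for nm,lo,hi in (("or",(3,150,60),(18,255,255)),("bl",(110,150,40),(128,255,255)),("dark",(0,0,0),(180,120,75))):
    mk=cv2.inRange(hsv,lo,hi)&roi
    for c in cv2.findContours(mk,cv2.RETR_EXTERNAL,cv2.CHAIN_APPROX_NONE)[0]:
        A=cv2.contourArea(c)
        if A<150: continue
        p=c[:,0].astype(float)
        z=0.09 if A<700 else (0.04 if A<2500 else 0.1)
        V=[int(np.percentile(hsv[...,2][cv2.drawContours(np.zeros_like(mk),[c],-1,255,-1)>0],q)) for q in(10,50,90)]
        print(nm,A,p.mean(0).round(),z,*rect(ray("top",p,z)),V)
crop=cv2.resize(im[175:345,155:490],None,fx=2.38,fy=2.38,interpolation=cv2.INTER_CUBIC); cv2.imwrite("pics/crop.png",crop)
E
```

```text
cam [ 0.46828671 -0.00600014  1.33607197]
or 1456.0 [447. 308.] 0.04 [ 419.8 -303.2] [136.7  66. ] 83.6 [86, 124, 169]
or 324.0 [264. 250.] 0.09 [567.  131.6] [45.1 42.6] 88.7 [153, 170, 171]
or 327.5 [322. 235.] 0.09 [599.5  -4.1] [45.5 44.7] 32.4 [158, 170, 172]
bl 1437.0 [198. 318.] 0.04 [409.9 300.2] [134.6  67. ] 84.5 [56, 79, 114]
bl 312.5 [285. 298.] 0.09 [454.3  86.2] [42.4 43.9] 37.3 [130, 134, 135]
bl 303.5 [380. 246.] 0.09 [ 569.2 -140.4] [42.2 44.5] 24.7 [128, 134, 135]
dark 4105.0 [205. 234.] 0.1 [608.9 269.4] [171.  138.6] 81.9 [33, 57, 71]
```

View pics/crop.png

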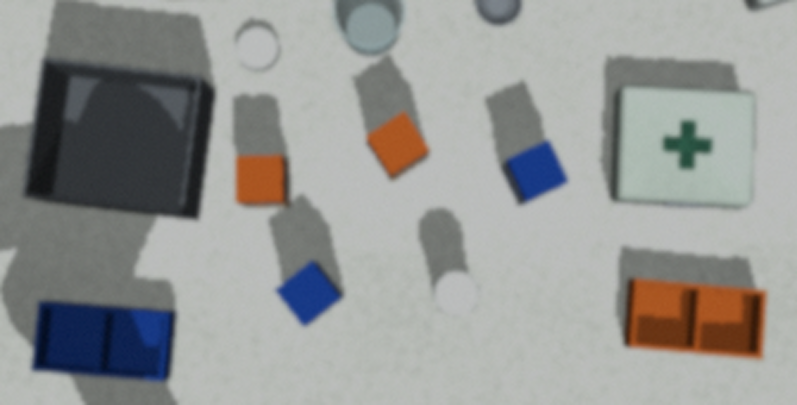

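The crop confirms the measurements: the carton tops are clean squares, the basket's inner walls are visible, and the caddies are tilted about 6°. I'll start with the nearest blue carton at (454,86) mm, with a tool yaw of 127.3°.

Call:
apply_moves(delta_pos=[[0.39, -0.525, 0], [0.39, -0.525, 0], [0.39, -0.525, 0], [0.39, -0.525, 0], [0.39, -0.525, 0], [0.39, -0.525, 0], [0.39, -0.525, 0]], dr=[[0, 0, -0.65], [0, 0, -0.65], [0, 0, -0.65], [0, 0, -0.65], [0, 0, -0.65], [0, 0, -0.65], [0, 0, -0.65]], jaw=[0.85, 0.85, 0.85, 0.85, 0.85, 0.85, 0.85], force=15)

```text
time: 0.68
tool_pos: [0.2996, 0.2918, 0.2266]
tool_rot: [-3.141, 0.002, 2.54]
contact_force: [-0.7, 0.0, -0.2]
opening: 0.0781
grip_force: 0.0
```

Call:
apply_moves(delta_pos=[[0.39, -0.525, 0], [0.39, -0.525, 0], [0.39, -0.525, 0], [0.39, -0.525, 0], [0.39, -0.525, 0], [0.39, -0.525, 0], [0.39, -0.525, 0], [0.39, -0.525, 0]], dr=[[0, 0, -0.65], [0, 0, -0.65], [0, 0, -0.65], [0, 0, -0.65], [0, 0, -0.65], [0, 0, -0.65], [0, 0, -0.65], [0, 0, -0.65]], jaw=[0.85, 0.85, 0.85, 0.85, 0.85, 0.85, 0.85, 0.85])

```text
time: 1.35
tool_pos: [0.4548, 0.0832, 0.2262]
tool_rot: [-3.141, 0.0, 2.214]
contact_force: [-0.9, 0.5, 0.1]
opening: 0.0781
grip_force: 0.0
```

```bash
cat >> h.py <<'E'
from scipy.spatial.transform import Rotation as Ro
def wray(uv,z,s):
    m=eyes.camera_model("wrist"); f=240/np.tan(np.radians(m["vertical_fov"])/2)
    d=np.asarray(uv,float)-[m["cx"],m["cy"]]; r=np.linalg.norm(d,axis=1)+1e-9; th=r/f
    v=np.c_[d/r[:,None]*np.sin(th)[:,None],np.cos(th)]
    R=Ro.from_euler("xyz",s["tool_rot"]).as_matrix(); H=m["hand_eye"]
    C=R@H[:3,3]+s["tool_pos"]; w=v@(R@H[:3,:3]).T
    return (C+w*((z-C[2])/w[:,2])[:,None])[:,:2]
def wlook(nm):
    s=telemetry.observe(); im=eyes.read_camera("wrist")[:,:,::-1].copy(); cv2.imwrite(nm,im)
    hsv=cv2.cvtColor(im,cv2.COLOR_BGR2HSV)
    print(s["time"],s["tool_pos"].round(4),s["tool_rot"].round(4),s["contact_force"].round(2))
    for n,lo,hi in (("or",(3,150,60),(18,255,255)),("bl",(110,150,40),(128,255,255))):
        for c in cv2.findContours(cv2.inRange(hsv,lo,hi),cv2.RETR_EXTERNAL,cv2.CHAIN_APPROX_NONE)[0]:
            if cv2.contourArea(c)<400: continue
            p=c[:,0].astype(float)
            print(n,cv2.contourArea(c),p.mean(0).round(),"z.09",*rect(wray(p,.09,s)),"z.04",*rect(wray(p,.04,s)))
E
python3 -c "
from h import *
wlook('pics/w1.png')"
```

```text
1.35 [0.4548 0.0832 0.2262] [-3.141   0.      2.2144] [-0.91  0.45  0.1 ]
or 2589.5 [455. 259.] z.09 [563.7 135.7] [52.5 45.1] 0.1 z.04 [589.  135.5] [61.4 52.8] 0.1
bl 2956.5 [321. 224.] z.09 [452.7  90.1] [44.7 46.4] 36.9 z.04 [459.1  82.3] [52.3 54.2] 36.9
bl 5355.5 [401.  36.] z.09 [409.6 277. ] [119.4  58.2] 83.8 z.04 [408.7 300.9] [139.7  68.1] 83.8
```

View pics/w1.png

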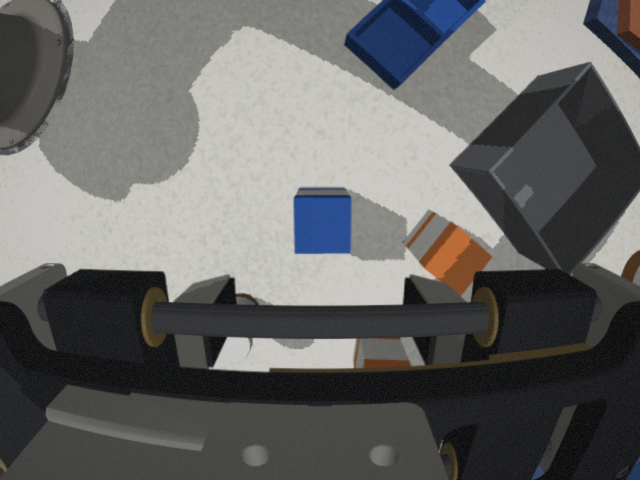

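The wrist view shows the blue carton at (322,224), centred between the fingers at columns 200–440. It measures (453,88) mm at 37°. I'll descend and grip.

Call:
apply_moves(delta_pos=[[0, 0.008, -0.1], [0, 0.008, -0.2], [0, 0.008, -0.3], [0, 0.008, -0.4], [0, 0.008, -0.45], [0, 0.008, -0.45], [0, 0.008, -0.45]], dr=[[0, 0, 0], [0, 0, 0], [0, 0, 0], [0, 0, 0], [0, 0, 0], [0, 0, 0], [0, 0, 0]], jaw=[0.85, 0.85, 0.85, 0.85, 0.85, 0.85, 0.85])

```text
time: 1.98
tool_pos: [0.4522, 0.09, 0.0465]
tool_rot: [-3.14, -0.002, 2.22]
contact_force: [1.3, -0.4, 1.2]
opening: 0.0781
grip_force: 0.0
```

Call:
apply_moves(delta_pos=[[0, 0, 0], [0, 0, 0], [0, 0, 0], [0, 0, 0], [0, 0, 0], [0, 0, 0]], dr=[[0, 0, 0], [0, 0, 0], [0, 0, 0], [0, 0, 0], [0, 0, 0], [0, 0, 0]], jaw=[0.4, 0.4, 0.4, 0.4, 0.4, 0.4], force=15)

```text
time: 2.48
tool_pos: [0.4538, 0.0888, 0.0474]
tool_rot: [3.14, 0.001, 2.219]
contact_force: [-0.2, 0.2, 5.0]
opening: 0.0456
grip_force: 15.0
```

Call:
apply_moves(delta_pos=[[0, 0, 0.05], [0, 0, 0.12], [0, 0, 0.2], [0, 0, 0.28], [0, 0, 0.36], [0, 0, 0.42], [0, 0, 0.45], [0, 0, 0.45]], dr=[[0, 0, 0], [0, 0, 0], [0, 0, 0], [0, 0, 0], [0, 0, 0], [0, 0, 0], [0, 0, 0], [0, 0, 0]], jaw=[0.4, 0.4, 0.4, 0.4, 0.4, 0.4, 0.4, 0.4])

```text
time: 3.15
tool_pos: [0.4549, 0.0888, 0.2297]
tool_rot: [3.136, 0.004, 2.219]
contact_force: [-0.0, 0.1, 0.3]
opening: 0.0458
grip_force: 15.0
```

Call:
apply_moves(delta_pos=[[0, 0, 0], [0, 0, 0], [0, 0, 0]], dr=[[0, 0, 0], [0, 0, 0], [0, 0, 0]], jaw=[0.4, 0.4, 0.4])

```text
time: 3.4
tool_pos: [0.4527, 0.0887, 0.2253]
tool_rot: [-3.139, -0.002, 2.219]
contact_force: [-1.0, -0.2, -1.1]
opening: 0.046
grip_force: 15.0
```

Call:
apply_moves(delta_pos=[[0, 0, 0], [0, 0, 0], [0, 0, 0]], dr=[[0, 0, 0], [0, 0, 0], [0, 0, 0]], jaw=[0.4, 0.4, 0.4])

```text
time: 3.65
tool_pos: [0.4533, 0.0888, 0.2262]
tool_rot: [-3.141, -0.001, 2.219]
contact_force: [-0.4, 0.0, -0.2]
opening: 0.0456
grip_force: 15.0
```

```bash
cat >> h.py <<'E'
def weigh(n=10):
    F=[];E=[]
    for i in range(n):
        eyes.read_camera("top"); s=telemetry.observe(); F.append(s["contact_force"]); E.append(s["joint_efforts"][1:3])
    F=np.array(F); print(s["time"],"F",F.mean(0).round(2),"sd",F.std(0).round(2),"z",F[:,2].round(1),"E",np.mean(E,0).round(2),s["tool_pos"].round(4),s["tool_rot"].round(3),s["opening"])
E
python3 -c "
from h import *
weigh(12)"
```

```text
4.25 F [-0.03 -0.08 -0.29] sd [0.47 0.44 0.37] z [-0.5 -0.5 -0.5 -0.5  0.1 -0.8 -0.3  0.4  0.2 -0.  -0.1 -0.8] E [-36.44 -23.93] [0.4534 0.0888 0.2268] [3.141 0.    2.219] 0.04617660103672794
```

The vertical force averages −0.29 N, so this carton is empty and goes to the basket.

Call:
apply_moves(delta_pos=[[0.05, 0.07, 0], [0.12, 0.16, 0], [0.19, 0.26, 0], [0.26, 0.36, 0], [0.33, 0.46, 0], [0.38, 0.53, 0], [0.395, 0.558, 0], [0.395, 0.558, 0]], dr=[[0, 0, -0.1], [0, 0, -0.2], [0, 0, -0.3], [0, 0, -0.4], [0, 0, -0.5], [0, 0, -0.65], [0, 0, -0.77], [0, 0, -0.77]], jaw=[0.4, 0.4, 0.4, 0.4, 0.4, 0.4, 0.4, 0.4])

```text
time: 4.92
tool_pos: [0.6128, 0.3168, 0.2242]
tool_rot: [-3.141, -0.001, 1.834]
contact_force: [-0.5, 0.9, -0.2]
opening: 0.0458
grip_force: 15.0
```

Call:
apply_moves(delta_pos=[[0, 0, 0], [0, 0, 0], [0, 0, 0], [0, 0, 0], [0, 0, 0]], dr=[[0, 0, -0.2], [0, 0, -0.4], [0, 0, -0.6], [0, 0, -0.77], [0, 0, -0.77]], jaw=[0.4, 0.4, 0.4, 0.4, 0.4])

```text
time: 5.33
tool_pos: [0.6113, 0.3116, 0.2266]
tool_rot: [-3.141, 0.0, 1.446]
contact_force: [1.1, -0.1, -0.6]
opening: 0.046
grip_force: 15.0
```

```bash
python3 -c "
from h import *
wlook('pics/w2.png')"
```

```text
5.3333 [0.6113 0.3116 0.2266] [-3.1413e+00  3.0000e-04  1.4459e+00] [ 1.11 -0.1  -0.57]
or 405.0 [485. 262.] z.09 [757.6 267.6] [16.9 33.3] 81.6 z.04 [781. 249.] [19.7 38.9] 81.6
or 4062.5 [602. 213.] z.09 [903.2 289.4] [108.2  96.9] 6.0 z.04 [951.3 274.5] [126.5 113.3] 6.0
bl 3417.5 [318. 352.] z.09 [597.  199.1] [ 31.3 118. ] 82.9 z.04 [593.2 168.9] [ 36.6 138. ] 82.9
bl 4153.5 [317. 281.] z.09 [605.4 265.5] [ 35.5 116.5] 82.9 z.04 [603.  246.5] [ 41.5 136.3] 82.9
bl 5193.5 [140. 236.] z.09 [448.6 331.4] [83.6 72.4] 84.6 z.04 [419.6 323.6] [97.7 84.6] 84.6
```

View pics/w2.png

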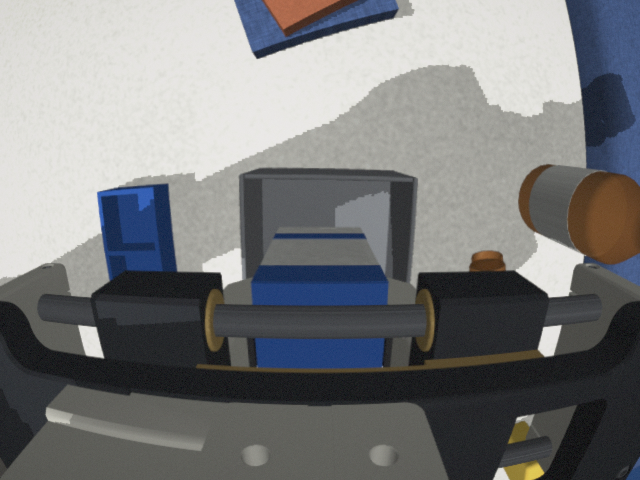

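The wrist view shows the carton held over the basket. The basket's +y rim runs from (241,173) to (416,178).

```bash
python3 -c "
from h import *
s=telemetry.observe(); p=wray([[241,173],[416,178],[328,171]],.1,s); print(p, np.degrees(np.arctan2(*(p[1]-p[0])[::-1])))
n=(p[1]-p[0])/np.linalg.norm(p[1]-p[0]); print('centre',(p[0]+p[1])/2+80*1e-3*np.array([n[1],-n[0]]))"
```

```text
[[0.55664682 0.36818431]
 [0.6916265  0.3484426 ]
 [0.62361391 0.36089491]] -8.320904301540233
centre [0.61255928 0.27915561]
```

Call:
apply_moves(delta_pos=[[0.01, 0.005, -0.08], [0.01, 0.005, -0.16], [0.01, 0.005, -0.24], [0.01, 0.005, -0.32], [0.01, 0.005, -0.38], [0.01, 0.005, -0.42], [0.01, 0.005, -0.43], [0.01, 0.005, -0.43]], dr=[[0, 0, 0], [0, 0, 0], [0, 0, 0], [0, 0, 0], [0, 0, 0], [0, 0, 0], [0, 0, 0], [0, 0, 0]], jaw=[0.4, 0.4, 0.4, 0.4, 0.4, 0.4, 0.4, 0.4])

```text
time: 6.05
tool_pos: [0.6149, 0.3136, 0.0537]
tool_rot: [-3.14, 0.001, 1.451]
contact_force: [-0.7, -0.4, -0.2]
opening: 0.0458
grip_force: 15.0
```

Call:
apply_moves(delta_pos=[[0, 0, 0], [0, 0, 0], [0, 0, 0], [0, 0, 0.1], [0, 0, 0.2], [0, 0, 0.3], [0, 0, 0.4], [0, 0, 0.43]], dr=[[0, 0, 0], [0, 0, 0], [0, 0, 0], [0, 0, 0], [0, 0, 0], [0, 0, 0], [0, 0, 0], [0, 0, 0]], jaw=[0.6, 0.6, 0.6, 0.6, 0.6, 0.6, 0.6, 0.6])

```text
time: 6.72
tool_pos: [0.6176, 0.3149, 0.2361]
tool_rot: [3.13, -0.006, 1.449]
contact_force: [1.4, -0.0, 1.5]
opening: 0.0552
grip_force: 0.0
```

Call:
apply_moves(delta_pos=[[-0.12, -0.453, 0], [-0.12, -0.453, 0], [-0.12, -0.453, 0], [-0.12, -0.453, 0], [-0.12, -0.453, 0], [-0.12, -0.453, 0], [-0.12, -0.453, 0]], dr=[[0, 0, 0.2], [0, 0, 0.2], [0, 0, 0.2], [0, 0, 0.2], [0, 0, 0.2], [0, 0, 0.2], [0, 0, 0.2]], jaw=[0.85, 0.85, 0.85, 0.85, 0.85, 0.85, 0.85])

```text
time: 7.3
tool_pos: [0.5677, 0.132, 0.2282]
tool_rot: [3.139, -0.001, 1.547]
contact_force: [-0.4, -0.1, 0.3]
opening: 0.0781
grip_force: 0.0
```

```bash
python3 -c "
from h import *
wlook('pics/w3.png')
cv2.imwrite('pics/top1.png',eyes.read_camera('top')[:,:,::-1])"
```

```text
7.3 [0.5677 0.132  0.2282] [ 3.1392e+00 -6.0000e-04  1.5467e+00] [-0.4  -0.08  0.31]
or 1268.0 [354. 357.] z.09 [598.9  16. ] [32.7 57. ] 89.1 z.04 [603.9 -14.7] [38.2 66.6] 89.1
or 2987.5 [319. 226.] z.09 [567.5 137. ] [47.5 44.6] 89.6 z.04 [567.2 126.7] [55.5 52.1] 89.6
or 677.0 [522. 121.] z.09 [747.4 229.4] [36.5 21.4] 4.6 z.04 [777.5 234.6] [42.6 24.9] 4.6
or 1959.0 [621.  65.] z.09 [883.2 316.5] [100.4  62.7] 81.6 z.04 [936.2 336.4] [117.4  73.3] 81.6
bl 1939.0 [369.  26.] z.09 [614.3 308.9] [42.  46.7] 83.2 z.04 [621.9 327.6] [49.1 54.5] 83.2
bl 7428.0 [163.  58.] z.09 [437.6 287.9] [114.8  69.9] 84.2 z.04 [415.5 302.9] [134.2  81.6] 84.2
```

Call:
apply_moves(delta_pos=[[0, 0.005, -0.1], [0, 0.005, -0.2], [0, 0.005, -0.3], [0, 0.005, -0.4], [0, 0.005, -0.45], [0, 0.005, -0.45]], dr=[[0, 0, 0], [0, 0, 0], [0, 0, 0], [0, 0, 0], [0, 0, 0], [0, 0, 0]], jaw=[0.85, 0.85, 0.85, 0.85, 0.85, 0.85])

```text
time: 7.9
tool_pos: [0.5642, 0.136, 0.0415]
tool_rot: [-3.132, 0.001, 1.551]
contact_force: [-0.2, -0.1, -0.6]
opening: 0.078
grip_force: 0.0
```

Call:
apply_moves(delta_pos=[[0, 0, 0], [0, 0, 0], [0, 0, 0], [0, 0, 0], [0, 0, 0]], dr=[[0, 0, 0], [0, 0, 0], [0, 0, 0], [0, 0, 0], [0, 0, 0]], jaw=[0.4, 0.4, 0.4, 0.4, 0.4], force=15)

```text
time: 8.32
tool_pos: [0.5683, 0.135, 0.0483]
tool_rot: [3.139, -0.0, 1.549]
contact_force: [-0.3, -0.7, -0.2]
opening: 0.0498
grip_force: 0.0
```

Call:
apply_moves(delta_pos=[[0, 0, 0.05], [0, 0, 0.12], [0, 0, 0.2], [0, 0, 0.28], [0, 0, 0.36], [0, 0, 0.42], [0, 0, 0.45], [0, 0, 0.45]], dr=[[0, 0, 0], [0, 0, 0], [0, 0, 0], [0, 0, 0], [0, 0, 0], [0, 0, 0], [0, 0, 0], [0, 0, 0]], jaw=[0.4, 0.4, 0.4, 0.4, 0.4, 0.4, 0.4, 0.4])

```text
time: 8.98
tool_pos: [0.569, 0.1349, 0.2311]
tool_rot: [3.134, -0.001, 1.549]
contact_force: [0.1, -0.6, -0.1]
opening: 0.0462
grip_force: 15.0
```

```bash
python3 -c "
from h import *
weigh(14)"
```

```text
9.6833 F [ 0.15  0.21 -0.5 ] sd [0.42 0.52 0.49] z [-0.8 -0.8 -1.4 -0.4  0.1 -0.5 -0.7 -0.8  0.2  0.2 -0.6 -0.8  0.3 -0.9] E [-49.96 -25.45] [0.5674 0.1348 0.2266] [-3.142  0.     1.549] 0.04609181574377055
```

−0.5 N, so this one is empty too and goes in the basket's other half. The lift began just before the jaw had fully closed, so I'll release it slightly higher.

Call:
apply_moves(delta_pos=[[0.03, 0.07, 0], [0.06, 0.16, 0], [0.09, 0.24, 0], [0.0975, 0.263, 0], [0.0975, 0.263, -0.1], [0.0975, 0.263, -0.2], [0.0975, 0.263, -0.3], [0.0975, 0.263, -0.39]], dr=[[0, 0, -0.05], [0, 0, -0.1], [0, 0, -0.15], [0, 0, -0.2], [0, 0, -0.2], [0, 0, -0.2], [0, 0, -0.2], [0, 0, -0.2]], jaw=[0.4, 0.4, 0.4, 0.4, 0.4, 0.4, 0.4, 0.4])

```text
time: 10.35
tool_pos: [0.6058, 0.2401, 0.0685]
tool_rot: [-3.141, 0.0, 1.449]
contact_force: [-0.3, -0.5, -1.2]
opening: 0.0459
grip_force: 15.0
```

Call:
apply_moves(delta_pos=[[0, 0, 0], [0, 0, 0], [0, 0, 0], [0, 0, 0], [0, 0, 0.1], [0, 0, 0.2], [0, 0, 0.3], [0, 0, 0.39]], dr=[[0, 0, 0], [0, 0, 0], [0, 0, 0], [0, 0, 0], [0, 0, 0], [0, 0, 0], [0, 0, 0], [0, 0, 0]], jaw=[0.4, 0.6, 0.6, 0.6, 0.6, 0.6, 0.6, 0.6])

```text
time: 11.02
tool_pos: [0.6071, 0.2402, 0.2327]
tool_rot: [3.136, -0.002, 1.449]
contact_force: [0.6, 0.5, 0.2]
opening: 0.0552
grip_force: 0.0
```

Call:
apply_moves(delta_pos=[[-0.008, -0.3, 0], [-0.008, -0.3, 0], [-0.008, -0.3, 0], [-0.008, -0.3, 0]], dr=[[0, 0, 0.7], [0, 0, 0.7], [0, 0, 0.7], [0, 0, 0.7]], jaw=[0.85, 0.85, 0.85, 0.85])

```text
time: 11.35
tool_pos: [0.6041, 0.1136, 0.2303]
tool_rot: [3.137, 0.004, 1.801]
contact_force: [1.4, 0.6, 0.5]
opening: 0.0763
grip_force: 0.0
```

Call:
apply_moves(delta_pos=[[-0.008, -0.31, 0], [-0.008, -0.31, 0], [-0.008, -0.31, 0], [-0.008, -0.31, 0], [-0.008, -0.31, 0]], dr=[[0, 0, 0.67], [0, 0, 0.67], [0, 0, 0.67], [0, 0, 0.67], [0, 0, 0.67]], jaw=[0.85, 0.85, 0.85, 0.85, 0.85])

```text
time: 11.77
tool_pos: [0.6007, -0.0065, 0.2293]
tool_rot: [3.138, 0.003, 2.128]
contact_force: [0.4, 0.3, -0.3]
opening: 0.0781
grip_force: 0.0
```

```bash
python3 -c "
from h import *
wlook('pics/w4.png')"
```

```text
11.7667 [ 0.6007 -0.0065  0.2293] [3.1383e+00 2.9000e-03 2.1282e+00] [ 0.42  0.33 -0.3 ]
or 3003.0 [321. 225.] z.09 [599.6  -1.3] [45.2 46.9] 32.0 z.04 [605.4 -10. ] [52.8 54.8] 32.0
or 462.5 [569. 126.] z.09 [745.2 206.1] [38.8 21.4] 13.4 z.04 [775.5 232.3] [45.4 25. ] 13.4
or 955.5 [473.  10.] z.09 [616.6 229.8] [61.  31.1] 42.7 z.04 [625.3 260. ] [71.2 36.4] 42.7
```

Call:
apply_moves(delta_pos=[[0, 0.003, -0.1], [0, 0.003, -0.2], [0, 0.003, -0.3], [0, 0.003, -0.4], [0, 0.003, -0.45], [0, 0.003, -0.45]], dr=[[0, 0, 0], [0, 0, 0], [0, 0, 0], [0, 0, 0], [0, 0, 0], [0, 0, 0]], jaw=[0.85, 0.85, 0.85, 0.85, 0.85, 0.85])

```text
time: 12.32
tool_pos: [0.5973, -0.0003, 0.0426]
tool_rot: [-3.136, -0.005, 2.134]
contact_force: [-0.6, 0.4, -0.2]
opening: 0.0779
grip_force: 0.0
```

Call:
apply_moves(delta_pos=[[0, 0, 0], [0, 0, 0], [0, 0, 0], [0, 0, 0], [0, 0, 0], [0, 0, 0], [0, 0, 0], [0, 0, 0]], dr=[[0, 0, 0], [0, 0, 0], [0, 0, 0], [0, 0, 0], [0, 0, 0], [0, 0, 0], [0, 0, 0], [0, 0, 0]], jaw=[0.4, 0.4, 0.4, 0.4, 0.4, 0.4, 0.4, 0.4], force=15)

```text
time: 12.98
tool_pos: [0.6007, -0.0028, 0.048]
tool_rot: [3.14, 0.001, 2.134]
contact_force: [-1.2, 0.8, 7.3]
opening: 0.046
grip_force: 15.0
```

Call:
apply_moves(delta_pos=[[0, 0, 0.05], [0, 0, 0.12], [0, 0, 0.2], [0, 0, 0.28], [0, 0, 0.36], [0, 0, 0.42], [0, 0, 0.45], [0, 0, 0.45]], dr=[[0, 0, 0], [0, 0, 0], [0, 0, 0], [0, 0, 0], [0, 0, 0], [0, 0, 0], [0, 0, 0], [0, 0, 0]], jaw=[0.4, 0.4, 0.4, 0.4, 0.4, 0.4, 0.4, 0.4])

```text
time: 13.65
tool_pos: [0.6012, -0.003, 0.2301]
tool_rot: [3.137, 0.004, 2.134]
contact_force: [0.6, -0.3, -3.1]
opening: 0.0459
grip_force: 15.0
```

```bash
python3 -c "
from h import *
weigh(14)"
```

```text
14.35 F [ 0.12 -0.25 -2.88] sd [0.39 0.69 0.62] z [-3.7 -3.7 -3.6 -2.2 -2.7 -3.6 -3.1 -2.1 -3.1 -3.1 -2.3 -1.9 -3.  -2.2] E [-53.06 -26.42] [ 0.6    -0.0028  0.2266] [ 3.142 -0.     2.134] 0.046022849129285254
```

2.88 N, so this orange carton is full. I'll take it to the orange caddy, hovering over the −y compartment and looking first.

Call:
apply_moves(delta_pos=[[-0.03, -0.05, 0], [-0.07, -0.11, 0], [-0.11, -0.18, 0], [-0.15, -0.25, 0], [-0.19, -0.32, 0], [-0.23, -0.39, 0], [-0.23, -0.43, 0], [-0.23, -0.43, 0]], dr=[[0, 0, -0.05], [0, 0, -0.15], [0, 0, -0.25], [0, 0, -0.35], [0, 0, -0.45], [0, 0, -0.55], [0, 0, -0.65], [0, 0, -0.7]], jaw=[0.4, 0.4, 0.4, 0.4, 0.4, 0.4, 0.4, 0.4])

```text
time: 15.02
tool_pos: [0.5073, -0.1783, 0.2271]
tool_rot: [3.141, 0.002, 1.778]
contact_force: [-0.5, -0.5, -5.1]
opening: 0.0457
grip_force: 15.0
```

Call:
apply_moves(delta_pos=[[-0.04, -0.07, 0], [-0.09, -0.15, 0], [-0.14, -0.24, 0], [-0.19, -0.32, 0], [-0.22, -0.38, 0], [-0.23, -0.4, 0], [-0.23, -0.4, 0], [-0.23, -0.4, 0]], dr=[[0, 0, -0.1], [0, 0, -0.2], [0, 0, -0.3], [0, 0, -0.4], [0, 0, -0.5], [0, 0, -0.6], [0, 0, -0.65], [0, 0, -0.65]], jaw=[0.4, 0.4, 0.4, 0.4, 0.4, 0.4, 0.4, 0.4])

```text
time: 15.68
tool_pos: [0.4155, -0.3357, 0.2268]
tool_rot: [3.141, 0.0, 1.456]
contact_force: [-0.4, -1.4, -1.6]
opening: 0.0457
grip_force: 15.0
```

```bash
python3 -c "
from h import *
eyes.read_camera('top');eyes.read_camera('top')
wlook('pics/w5.png')"
```

```text
15.7833 [ 0.4161 -0.3347  0.2268] [ 3.1414 -0.      1.4597] [ 0.49 -0.26 -1.67]
or 3612.0 [319. 353.] z.09 [ 403.3 -448.2] [ 33.1 117.6] 83.7 z.04 [ 399.9 -478.6] [ 38.7 137.5] 83.7
or 5035.5 [319. 286.] z.09 [ 410.8 -380.5] [ 36.5 116.4] 83.6 z.04 [ 408.7 -399.5] [ 42.7 136.1] 83.6
or 7754.0 [319. 171.] z.09 [ 420.8 -285.7] [86.2 58.8] 83.7 z.04 [ 420.4 -288.6] [100.7  68.8] 83.7
bl 918.5 [470.  12.] z.09 [ 571.7 -157.9] [55.2 26.8] 4.2 z.04 [ 596.8 -139.1] [64.5 31.3] 4.2
```

View pics/w5.png

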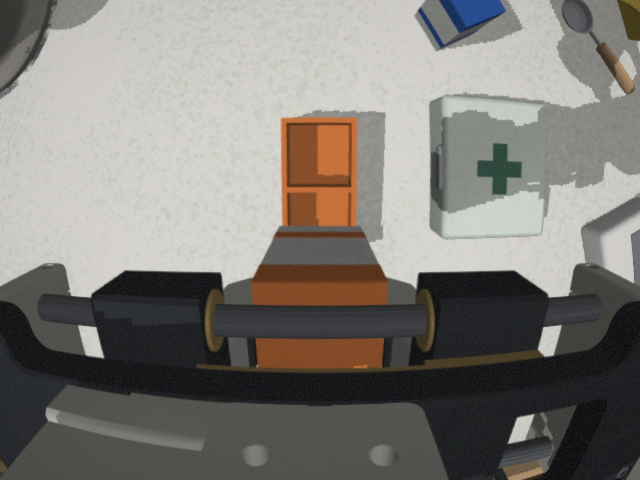

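The wrist view shows the orange caddy centred at column 319, its far rim at row 118 and the cross wall near row 189. It lines up with the held carton.

```bash
python3 -c "
from h import *
s=telemetry.observe(); p=wray([[319,118],[319,189]],.04,s); d=np.array([np.cos(np.radians(83.6)),np.sin(np.radians(83.6))]); print(p, p[0]-.0675*d-.0325*d, p[1]-.0325*d)"
```

```text
[[ 0.42621988 -0.23861817]
 [ 0.41895545 -0.30438199]] [ 0.41507298 -0.33799497] [ 0.41533271 -0.33667945]
```

Call:
apply_moves(delta_pos=[[0, -0.004, -0.05], [0, -0.004, -0.12], [0, -0.004, -0.19], [0, -0.004, -0.26], [0, -0.004, -0.32], [0, -0.004, -0.36], [0, -0.004, -0.39], [0, -0.004, -0.4]], dr=[[0, 0, 0], [0, 0, 0], [0, 0, 0], [0, 0, 0], [0, 0, 0], [0, 0, 0], [0, 0, 0], [0, 0, 0]], jaw=[0.4, 0.4, 0.4, 0.4, 0.4, 0.4, 0.4, 0.4])

```text
time: 16.5
tool_pos: [0.4157, -0.335, 0.0648]
tool_rot: [-3.139, -0.002, 1.461]
contact_force: [-0.5, 0.2, -3.2]
opening: 0.0458
grip_force: 15.0
```

Call:
apply_moves(delta_pos=[[0, 0, -0.006], [0, 0, -0.012], [0, 0, -0.018], [0, 0, -0.024], [0, 0, -0.029], [0, 0, -0.033], [0, 0, -0.036], [0, 0, -0.036]], dr=[[0, 0, 0], [0, 0, 0], [0, 0, 0], [0, 0, 0], [0, 0, 0], [0, 0, 0], [0, 0, 0], [0, 0, 0]], jaw=[0.4, 0.4, 0.4, 0.4, 0.4, 0.4, 0.4, 0.4])

```text
time: 17.17
tool_pos: [0.4162, -0.3365, 0.0533]
tool_rot: [3.141, 0.001, 1.459]
contact_force: [-1.1, 1.9, 4.6]
opening: 0.046
grip_force: 15.0
```

```bash
python3 -c "
from h import *
weigh(6)"
```

```text
17.4667 F [-1.14  2.37  5.63] sd [0.6  0.25 0.71] z [4.3 5.3 5.8 6.5 6.2 5.7] E [-45.26 -18.23] [ 0.4162 -0.3365  0.0533] [3.141e+00 1.000e-03 1.459e+00] 0.0457348154765963
```

It's in contact at floor height. Release and rise.

Call:
apply_moves(delta_pos=[[0, 0, 0], [0, 0, 0], [0, 0, 0], [0, 0, 0], [0, 0, 0.1], [0, 0, 0.2], [0, 0, 0.3], [0, 0, 0.44]], dr=[[0, 0, 0], [0, 0, 0], [0, 0, 0], [0, 0, 0], [0, 0, 0], [0, 0, 0], [0, 0, 0], [0, 0, 0]], jaw=[0.62, 0.62, 0.62, 0.62, 0.62, 0.62, 0.62, 0.62])

```text
time: 18.13
tool_pos: [0.4156, -0.336, 0.2154]
tool_rot: [-3.141, -0.001, 1.459]
contact_force: [1.9, -1.5, -0.1]
opening: 0.0569
grip_force: 0.0
```

Call:
apply_moves(delta_pos=[[0.14, 0.22, 0], [0.19, 0.24, 0], [0.19, 0.24, 0], [0.19, 0.24, 0], [0.19, 0.24, 0]], dr=[[0, 0, 0.54], [0, 0, 0.54], [0, 0, 0.54], [0, 0, 0.54], [0, 0, 0.54]], jaw=[0.85, 0.85, 0.85, 0.85, 0.85])

```text
time: 18.55
tool_pos: [0.4929, -0.2388, 0.2138]
tool_rot: [-3.141, -0.0, 1.732]
contact_force: [0.0, -1.0, -1.0]
opening: 0.0778
grip_force: 0.0
```

Call:
apply_moves(delta_pos=[[0.19, 0.25, 0], [0.19, 0.25, 0], [0.19, 0.25, 0], [0.19, 0.25, 0], [0.19, 0.25, 0]], dr=[[0, 0, 0.54], [0, 0, 0.54], [0, 0, 0.54], [0, 0, 0.54], [0, 0, 0.54]], jaw=[0.85, 0.85, 0.85, 0.85, 0.85])

```text
time: 18.97
tool_pos: [0.5683, -0.1399, 0.2134]
tool_rot: [-3.141, -0.0, 2.0]
contact_force: [0.6, -0.2, -0.1]
opening: 0.0778
grip_force: 0.0
```

```bash
python3 -c "
from h import *
eyes.read_camera('top')
wlook('pics/w6.png')
cv2.imwrite('pics/top2.png',eyes.read_camera('top')[:,:,::-1])"
```

```text
19.0167 [ 0.5676 -0.141   0.2135] [-3.1404e+00 -1.0000e-04  1.9986e+00] [ 0.61  0.29 -0.41]
or 2340.0 [153. 264.] z.09 [ 444.7 -224.2] [48.5 63.6] 84.2 z.04 [ 427.8 -249.7] [57.1 74.8] 84.2
bl 3181.5 [322. 233.] z.09 [ 569.5 -139.4] [44.5 47.6] 23.6 z.04 [ 574.6 -149.8] [52.4 56.1] 23.6
```

View pics/top2.png

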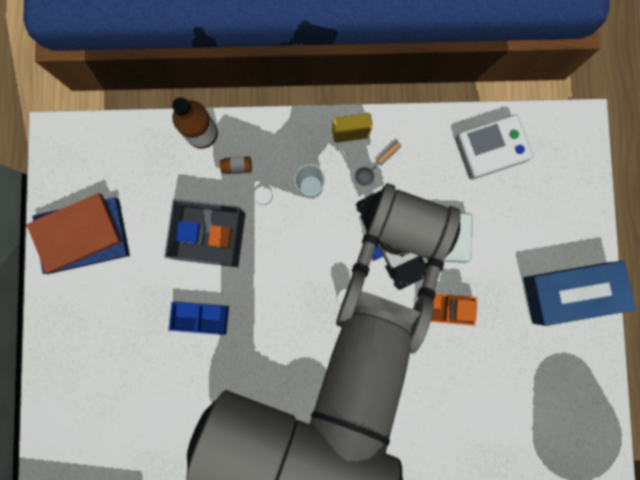

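The top view shows the two empties standing in the basket at (188,232) and (219,236), and the full orange carton in the caddy at (465,308). Next is the last blue carton.

Call:
apply_moves(delta_pos=[[0.003, 0, -0.1], [0.003, 0, -0.2], [0.003, 0, -0.3], [0.003, 0, -0.38], [0.003, 0, -0.4175], [0.003, 0, -0.4175]], dr=[[0, 0, 0], [0, 0, 0], [0, 0, 0], [0, 0, 0], [0, 0, 0], [0, 0, 0]], jaw=[0.85, 0.85, 0.85, 0.85, 0.85, 0.85])

```text
time: 19.62
tool_pos: [0.5658, -0.1413, 0.0431]
tool_rot: [-3.136, -0.005, 1.996]
contact_force: [-0.2, -0.3, -0.6]
opening: 0.0779
grip_force: 0.0
```

Call:
apply_moves(delta_pos=[[0, 0, 0], [0, 0, 0], [0, 0, 0], [0, 0, 0], [0, 0, 0], [0, 0, 0], [0, 0, 0], [0, 0, 0]], dr=[[0, 0, 0], [0, 0, 0], [0, 0, 0], [0, 0, 0], [0, 0, 0], [0, 0, 0], [0, 0, 0], [0, 0, 0]], jaw=[0.4, 0.4, 0.4, 0.4, 0.4, 0.4, 0.4, 0.4], force=15)

```text
time: 20.28
tool_pos: [0.5697, -0.1406, 0.0481]
tool_rot: [3.14, 0.001, 1.999]
contact_force: [-1.7, -0.1, 6.2]
opening: 0.0458
grip_force: 15.0
```

Call:
apply_moves(delta_pos=[[0, 0, 0.05], [0, 0, 0.12], [0, 0, 0.2], [0, 0, 0.28], [0, 0, 0.36], [0, 0, 0.42], [0, 0, 0.45], [0, 0, 0.45]], dr=[[0, 0, 0], [0, 0, 0], [0, 0, 0], [0, 0, 0], [0, 0, 0], [0, 0, 0], [0, 0, 0], [0, 0, 0]], jaw=[0.4, 0.4, 0.4, 0.4, 0.4, 0.4, 0.4, 0.4])

```text
time: 20.95
tool_pos: [0.5703, -0.1407, 0.2301]
tool_rot: [3.138, 0.004, 1.999]
contact_force: [-0.3, -0.4, -2.2]
opening: 0.0456
grip_force: 15.0
```

```bash
python3 -c "
from h import *
weigh(14)"
```

```text
21.65 F [-0.02  0.03 -3.3 ] sd [0.42 0.3  0.5 ] z [-3.8 -4.1 -2.7 -4.3 -3.  -3.5 -2.8 -3.  -2.7 -3.  -3.4 -2.9 -3.8 -3.3] E [-51.81 -26.43] [ 0.5692 -0.1404  0.2269] [ 3.142 -0.     1.999] 0.04622643574202163
```

3.3 N, so it's full. I'll take it to the blue caddy's −y compartment.

Call:
apply_moves(delta_pos=[[-0.02, 0.05, 0], [-0.05, 0.12, 0], [-0.08, 0.2, 0], [-0.11, 0.28, 0], [-0.14, 0.36, 0], [-0.17, 0.44, 0], [-0.2025, 0.512, 0], [-0.2025, 0.512, 0]], dr=[[0, 0, -0.05], [0, 0, -0.12], [0, 0, -0.2], [0, 0, -0.28], [0, 0, -0.36], [0, 0, -0.45], [0, 0, -0.53], [0, 0, -0.53]], jaw=[0.4, 0.4, 0.4, 0.4, 0.4, 0.4, 0.4, 0.4])

```text
time: 22.32
tool_pos: [0.4857, 0.0689, 0.2273]
tool_rot: [-3.141, -0.003, 1.736]
contact_force: [-0.3, 0.9, -3.4]
opening: 0.0459
grip_force: 15.0
```

Call:
apply_moves(delta_pos=[[-0.03, 0.08, 0], [-0.07, 0.17, 0], [-0.1, 0.26, 0], [-0.14, 0.35, 0], [-0.17, 0.43, 0], [-0.19, 0.49, 0], [-0.2025, 0.512, 0], [-0.2025, 0.512, 0]], dr=[[0, 0, -0.08], [0, 0, -0.16], [0, 0, -0.24], [0, 0, -0.32], [0, 0, -0.4], [0, 0, -0.47], [0, 0, -0.53], [0, 0, -0.53]], jaw=[0.4, 0.4, 0.4, 0.4, 0.4, 0.4, 0.4, 0.4])

```text
time: 22.98
tool_pos: [0.4063, 0.2711, 0.2272]
tool_rot: [3.141, -0.001, 1.471]
contact_force: [-0.4, -0.4, -2.8]
opening: 0.0459
grip_force: 15.0
```

```bash
python3 -c "
from h import *
eyes.read_camera('top');eyes.read_camera('top')
wlook('pics/w7.png')"
```

```text
23.0833 [0.4074 0.269  0.2271] [3.1410e+00 4.0000e-04 1.4709e+00] [-0.08 -0.42 -2.22]
or 2379.0 [530. 242.] z.09 [600.6 240.6] [48.6 56.9] 83.1 z.04 [632.2 224.6] [56.8 66.6] 83.1
or 468.0 [618. 220.] z.09 [719.2 253.7] [25.7 43.8] 85.1 z.04 [770.9 239.9] [30.  51.2] 85.1
bl 3341.0 [318. 353.] z.09 [396.1 155.9] [ 31.3 117.7] 84.3 z.04 [393.1 125.6] [ 36.6 137.6] 84.3
bl 4299.5 [319. 287.] z.09 [402.5 221.7] [ 33.8 116. ] 84.4 z.04 [400.6 202.5] [ 39.6 135.6] 84.4
bl 1897.5 [540. 166.] z.09 [612.7 315. ] [46.6 56.6] 83.3 z.04 [646.3 311.6] [54.5 66.1] 83.3
bl 8065.5 [317. 180.] z.09 [410.9 318.9] [94.4 58.3] 83.9 z.04 [410.4 316.2] [110.3  68.2] 83.9
```

View pics/w7.png

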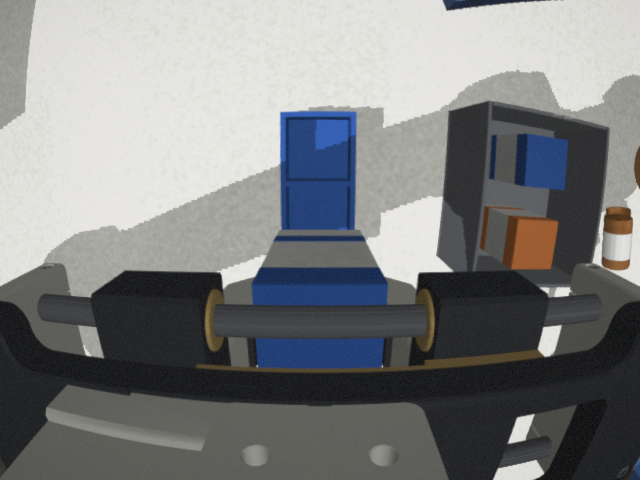

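The wrist view shows the blue caddy's far rim at row 112 and the cross wall near row 182, at column 318. Both empties are upright in the basket.

```bash
python3 -c "
from h import *
s=telemetry.observe(); p=wray([[318,112],[318,182]],.04,s); d=np.array([np.cos(np.radians(84.1)),np.sin(np.radians(84.1))]); print(s['tool_pos'],p, p[0]-.1*d, p[1]-.0325*d)"
```

```text
[0.40767789 0.26856067 0.22707673] [[0.41652409 0.37009725]
 [0.40995662 0.30515742]] [0.40624484 0.27062697] [0.40661587 0.27282958]
```

Call:
apply_moves(delta_pos=[[-0.002, 0.006, -0.05], [-0.002, 0.006, -0.12], [-0.002, 0.006, -0.19], [-0.002, 0.006, -0.26], [-0.002, 0.006, -0.32], [-0.002, 0.006, -0.36], [-0.002, 0.006, -0.39], [-0.002, 0.006, -0.4]], dr=[[0, 0, 0], [0, 0, 0], [0, 0, 0], [0, 0, 0], [0, 0, 0], [0, 0, 0], [0, 0, 0], [0, 0, 0]], jaw=[0.4, 0.4, 0.4, 0.4, 0.4, 0.4, 0.4, 0.4])

```text
time: 23.8
tool_pos: [0.4063, 0.2699, 0.0652]
tool_rot: [-3.139, 0.002, 1.468]
contact_force: [0.7, 0.1, -3.0]
opening: 0.0461
grip_force: 15.0
```

Call:
apply_moves(delta_pos=[[0, 0, -0.006], [0, 0, -0.012], [0, 0, -0.018], [0, 0, -0.024], [0, 0, -0.029], [0, 0, -0.033], [0, 0, -0.036], [0, 0, -0.036]], dr=[[0, 0, 0], [0, 0, 0], [0, 0, 0], [0, 0, 0], [0, 0, 0], [0, 0, 0], [0, 0, 0], [0, 0, 0]], jaw=[0.4, 0.4, 0.4, 0.4, 0.4, 0.4, 0.4, 0.4])

```text
time: 24.47
tool_pos: [0.4066, 0.2717, 0.0533]
tool_rot: [3.141, -0.0, 1.469]
contact_force: [-0.5, -1.6, 3.2]
opening: 0.0456
grip_force: 15.0
```

```bash
python3 -c "
from h import *
weigh(4)"
```

```text
24.6667 F [-1.64 -1.89  5.54] sd [0.11 0.45 0.75] z [4.4 6.4 6.1 5.3] E [-41.19 -17.1 ] [0.4066 0.2717 0.0533] [ 3.141 -0.     1.469] 0.04598702578190181
```

Seated the same way. I'll release, rise and move clear to check.

Call:
apply_moves(delta_pos=[[0, 0, 0], [0, 0, 0], [0, 0, 0], [0, 0, 0], [0, 0, 0.1], [0, 0, 0.2], [0, 0, 0.3], [0, 0, 0.44]], dr=[[0, 0, 0], [0, 0, 0], [0, 0, 0], [0, 0, 0], [0, 0, 0], [0, 0, 0], [0, 0, 0], [0, 0, 0]], jaw=[0.62, 0.62, 0.62, 0.62, 0.62, 0.62, 0.62, 0.62])

```text
time: 25.33
tool_pos: [0.4059, 0.2714, 0.2157]
tool_rot: [-3.141, 0.001, 1.469]
contact_force: [1.5, 0.9, -1.1]
opening: 0.0568
grip_force: 0.0
```

Call:
apply_moves(delta_pos=[[0.15, -0.5, 0.1], [0.15, -0.5, 0.1], [0.15, -0.5, 0.1], [0.15, -0.5, 0.1], [0.15, -0.5, 0.1], [0.15, -0.5, 0.1], [0.15, -0.5, 0.1], [0.15, -0.5, 0.1]], dr=[[0, 0, 0], [0, 0, 0], [0, 0, 0], [0, 0, 0], [0, 0, 0], [0, 0, 0], [0, 0, 0], [0, 0, 0]], jaw=[0.62, 0.62, 0.62, 0.62, 0.62, 0.62, 0.62, 0.62])

```text
time: 26.0
tool_pos: [0.4662, 0.0718, 0.254]
tool_rot: [-3.141, -0.0, 1.468]
contact_force: [-0.5, 0.6, 0.4]
opening: 0.0572
grip_force: 0.0
```

```bash
python3 -c "
from h import *
cv2.imwrite('pics/scene9.png',eyes.read_camera('scene')[:,:,::-1]); print(telemetry.observe()['tool_pos'])"
```

```text
[0.46591662 0.07245849 0.25385019]
```

View pics/scene9.png

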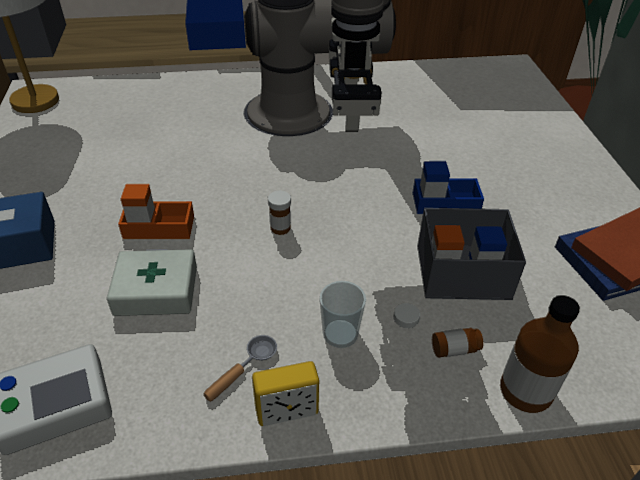

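The scene view shows the full orange carton upright in its caddy at (137,203) and the full blue one upright in its caddy at (435,180). Both empties are in the basket at (449,240) and (490,242), and the other things haven't moved.

```bash
python3 -c "
from cell import job
print(job.hand_in())"
```

```text
the job is handed in; nothing more can be done
None
```

The job is handed in at about 26 s: one orange and one blue carton held bottles and stand upright in their own-colour caddies, the two empties (one of each colour) are in the basket, and nothing else was moved.

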